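# Take the sliding hook off the closet track

## Robot

A 6-joint arm with a two-finger parallel gripper is mounted at the origin on the work surface. World frame = base frame: x ahead of the robot, y to its left, z up, the work surface at z = 0. Lengths are in m, angles in rad, forces in N, time in s.
With the tool pointing down it reaches from about 0.4 to 0.825 m from the base axis. Payload 7 kg.
Tool frame: the origin (TCP) lies at the very end of the fingers, on their centre line; the grasp point (between the pads) lies 19 mm behind it (arm.pinch_z is the z of the grasp point in the tool frame, in m); z points along the fingers, y is the direction in which the jaws open and shut (so a half turn about z gives the same grasp; the last joint's range is limited). The gripper opens to 88 mm and grips with 3 to 60 N. Pads are 19 mm wide; open, the fingers measure 130 mm over their backs; the gripper's body (78 mm by 193 mm) begins 47 mm behind the grasp point.
Start: joints at [1.542, 0.359, 0.012, 0, -1.224, -0.288], TCP at [0.21, 0.641, 0.227] pointing down, gripper open.
Joint ranges: [-3.07, 3.07], [-1.43, 2.12], [-1.02, 1.25], [-3.03, 1.67], [-3.05, -0], [-3.03, 3.03]. Speed limits (rad/s): [2.39, 2.39, 3.01, 3.14, 3.14, 3.14].

## Interface

Orientations are given as [roll, pitch, yaw] about the fixed x, y, z axes, in that order (R = Rz(yaw) Ry(pitch) Rx(roll)).
In Python, from station import arm gives the robot as it stands.
- The arm moves only by the tool drive_tool, never from a script. Its argument "targets" is a list of rows, each a list of 6 numbers: the shift along the world's x, y, z in units of 0.04 m (1.0 is 0.04 m), then the turn, a rotation vector about the world's x, y, z in units of 6 degrees (1.0 is 6 degrees). In form: [[x, y, z, wx, wy, wz], ...]. A call has 1 to 5 rows; each row shifts and turns the commanded pose from where the row before left it; what a row does not reach is not made up. A row lasts 1/8 s, in which the tool goes at most 62.5 mm and 10.7 degrees, less where a joint would pass 70% of its speed; a pose out of reach is approached as far as the arm can. A call with a number of a shift or a turn outside -1 to 1 is refused whole. A call with a gripper value outside its range is refused whole. "claw" is the opening, from 0 (shut) to 1 (fully open), set as the call begins (left out, the last holds). The fingers move at their own pace and stop on an object; "newtons" is the grip in N (left out, the last holds). Time passes only in rows, so rows that do not move let the fingers close. It gives the time, the measured TCP pose, the force and the opening at its end, in the units of the state.
- arm.get_state(): the state, without advancing time (a new reading comes with each control period).
- arm.grab_frame(name): name is "side" or "top"; returns (picture, depth): 480x640x3 uint8, red, green, blue; 480x640 float32, m along the optical axis (not along the pixel's ray), 0 where there is no reading.
- arm.get_calibration(name): a dict with "mtx" (3x3 intrinsics, pixels), "dist_coeffs" ([k1, k2, p1, p2, k3] as OpenCV has them; the pictures are not rectified), "origin" and "rotation" of the camera in the world. Camera axes: x right, y up, looking along -z (the intrinsics and any distortion apply to the point x, -y, -z); pixel columns grow to the right and rows downward; lengths in m; the calibration is good to about 2 mm. A picture is of the moment at which its call begins. get_calibration takes no time and is no camera call.
- arm.job_done(): hands the job in, once; it reports no verdict.
Trained networks look in the newest picture that a camera, given by its name, has taken for a name from the list of things; names that differ only in an ending like _2 or _b are one class to them, and where a whole thing is asked for, a point or a joint stands for the part that bears it (a point fixed in the world has none). Each returns a list of dicts, best first, with "score" (0 to 1); they miss things now and then, are a little off and sometimes report something else, mostly with a low value. They report only what shows in the picture. A call takes as long as a camera call.
- arm.search_frame(target, camera): "point" ([x, y, z] in m, in the coordinates of the camera as it stood for that picture, good to about 4 mm: the middle of the surface that is visible of it).
- arm.cut_out(target, camera): "pixels" (480x640 bool, what is visible of it).
- arm.landmark_of(target, camera): "point" ([x, y, z] in m, in the coordinates of the camera as it stood for that picture, good to about 4 mm: a listed point, or the origin of a listed thing).
The state is a dict: "t": time; "q": joint angles; "qd": joint speeds; "joint_efforts": joint torques, N m; "eef_pos": TCP position; "ee_rot": TCP orientation; "force": force on the tool from outside, world axes, zero at the start; "moment": the same for the moment, N m; "width": finger opening in m.
Only numpy, scipy, OpenCV 4.12 (cv2) and the standard library are available. Lean on these libraries where they do the work, as an engineer would, in place of code of your own. Each camera call takes 0.05 s, during which the arm holds its last target. There are 200 camera calls.

## Task

Flip the red latch fully up, slide the orange hook holder along its T-track to the open mouth just before the black stop block, and lift it out there without wrenching it against the track. Stand the holder upright in the grey tray and let go, then push the red latch back down flat across the track; leave the other things on the rack where they are.

Things in the scene. Friction and masses are not known exactly. Their poses are not given: they have to be found in the camera images.
- track: Steel T-track fixed on a slatted rack, 45 mm wide, from y = -170 (closed) to +180 mm. Origin: on the rack's top (20 mm above the work surface), mid-width, below the latch. y runs along the track towards the mouth, x across, z up. Channel floor at z = 6, lips from 15 to 20 mm (up to 22 on the end piece); channel 37 mm, slot between lips 17 mm wide. Holder slides freely.
- latch (a joint): Angle of the red latch (rad): 0 = down flat across the track (blocks the holder's neck), 1.75 = fully up, just past vertical, leaning to track +x. Bar 12 mm wide (along y), 10 mm thick, reaching 90 mm from its pivot to track -x. Down, its underside is at z = 27, top at 37 mm in the track frame. Light friction (0.04 N m) holds it at any angle.
- latch_tab (a point): Point on the free end of the latch bar, 8 mm from its tip, mid-thickness; 82 mm from the pivot along the bar and 2 mm above it. With the latch down it lies at x = -48, y = 0, z = 32 mm in the track frame, 25 mm outside the track's side, where the bar can be pinched along y.
- holder: Hook holder captive in the track, about 0.1 to 0.2 kg. Origin: centre of its underside; axes as the track's; starts on the channel floor 70 to 130 mm to -y of the latch. Steel foot 34 (x) x 40 (y) x 7 mm; neck 11 x 14 mm up to z = 48; orange grip block 22 (x) x 24 (y) mm from z = 48 to 98; a steel J-hook 8 mm thick reaches 50 mm to -x at z = 50 to 78.
- tray: Grey open tray fixed on the rack, 120 (x) x 160 (y) x 25 mm, walls and floor 4 to 5 mm thick. Origin: centre of its underside, axes along its sides.
- hinge: Chrome door hinge lying open, 79 x 74 x 10 mm; bystander. Origin: centre of underside.
- foot: Black plastic furniture foot, 52 mm across, 42 mm high; bystander. Origin: centre of underside.
- knob: White ceramic drawer knob, 34 mm across, 33 mm high; bystander. Origin: centre of underside.
- dustpan: Blue dustpan and brush clipped together, 260 x 200 x 61 mm, handle to +x; bystander. Origin: underside of the pan's centre.
- mouth_first (a point): Track frame x = 0, y = 65, z = 20 mm: nearest place where the mouth can begin. A black end piece (53 mm wide) is clamped 0 to 50 mm further on each time, not reported. Its mouth, the gap without lips, is 46 mm long in y and ends at a stop block 12 mm thick, 31 mm high, firm to 20 N. The holder comes out only with its whole foot in the mouth: within 6 mm of touching the stop.
- latch_pivot (a point): On the latch's pivot axis, which is parallel to track y: track frame x = 34, y = 0, z = 30 mm. Sits between two grey cheeks (x 27 to 41, y -15 to -9 and 9 to 15, 38 mm high).

How it is judged:
By the outcome, as a careful person would: the job done as asked, in the order asked, and still so for the second after the job is handed in, with the robot touching nothing.
It also fails if it takes over 67 s, if anything falls off the work surface, if the arm or the gripper's body presses on something with over 40 N, if the wrist force passes 120 N, or if a joint passes its speed limit or range.

## Working session

There is one attempt and no reset: what is moved stays moved. The work goes in short steps, Python scripts to look and compute and a tool call to move; the robot and the scene stay as the last step left them, time stands still between calls to the robot, and variables do not carry over. Pictures are saved under pics/ and viewed, about 8 in all and at most 12, crops included, and the job is handed in when it is done.

Besides the shell and the picture viewer there is one more tool, called after "Request:" as name(argument=value, ...), one argument or row to a line, values as JSON. drive_tool: Moves the arm, as the interface text tells. Shifts and turns lie within -1 to 1; 1 stands for 0.04 m of shift or 6 degrees of turn. Its arguments: {"type":"object","properties":{"targets":{"type":"array"},"claw":{"type":"number"},"newtons":{"type":"number"}},"required":["targets"]}

```bash
mkdir -p pics
cat > h.py <<'E'
import numpy as np, cv2
from station import arm
def w(p,cam):
    c=arm.get_calibration(cam); return np.array(c["rotation"])@np.array(p)+np.array(c["origin"])
def shot(cam,name):
    im,d=arm.grab_frame(cam); cv2.imwrite(f"pics/{name}.png",im[:,:,::-1]); return im,d
def cloud(d,cam,mask=None):
    c=arm.get_calibration(cam); m=(d>0) if mask is None else mask&(d>0)
    v,u=np.nonzero(m); p=cv2.undistortPoints(np.c_[u,v].astype(float)[:,None],np.array(c["mtx"]),np.array(c["dist_coeffs"]))[:,0]
    z=d[v,u]; return np.c_[p[:,0]*z,-p[:,1]*z,-z]@np.array(c["rotation"]).T+np.array(c["origin"]),u,v
def proj(P,cam):
    c=arm.get_calibration(cam); q=(np.atleast_2d(P)-np.array(c["origin"]))@np.array(c["rotation"])
    q=q*[1,-1,-1]; return cv2.projectPoints(q,np.zeros(3),np.zeros(3),np.array(c["mtx"]),np.array(c["dist_coeffs"]))[0][:,0]
E
python3 - <<'E'
from h import *
np.set_printoptions(precision=4,suppress=True)
for cam in("top","side"):
    im,d=shot(cam,cam+"0"); np.save(cam+"0d.npy",d); c=arm.get_calibration(cam); print(cam,c["origin"],np.array(c["rotation"])[:,2])
    for t in("track","latch_tab","latch_pivot","holder","tray","mouth_first"):
        for r in arm.landmark_of(t,cam)[:2]: print(t,round(r["score"],2),w(r["point"],cam))
s=arm.get_state();print(s)
a=cv2.imread("pics/top0.png");b=cv2.imread("pics/side0.png")
E
```

```text
Traceback (most recent call last):
IndexError: too many indices for array: array is 1-dimensional, but 2 were indexed
```

View pics/top0.png

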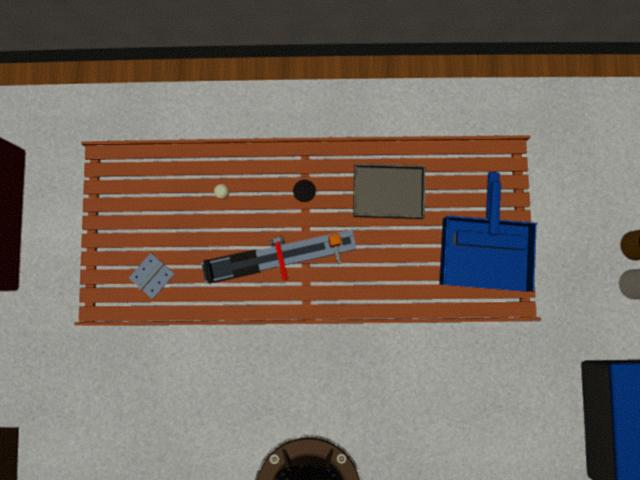

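Run:
```python
from h import *
for cam in("top","side"): print(arm.get_calibration(cam))
print(arm.get_state())
```

```text
{'mtx': array([[496.8349167 ,   0.        , 308.88659102],
       [  0.        , 496.8349167 , 243.83542924],
       [  0.        ,   0.        ,   1.        ]]), 'dist_coeffs': array([-0.03085792,  0.        ,  0.        ,  0.        ,  0.        ]), 'origin': array([ 0.432336  , -0.0185216 ,  1.14912258]), 'rotation': array([ 0.10411963,  0.00958862, -1.58169246])}
{'mtx': array([[440.95230952,   0.        , 317.9755742 ],
       [  0.        , 440.95230952, 238.77126263],
       [  0.        ,   0.        ,   1.        ]]), 'dist_coeffs': array([-0.09611278,  0.        ,  0.        ,  0.        ,  0.        ]), 'origin': array([0.11598315, 0.44929632, 0.54926272]), 'rotation': array([ 0.92648576,  0.016381  , -2.39100025])}
{'t': 0.05, 'q': array([ 1.54211623e+00,  3.59347573e-01,  1.10667939e-02, -3.28774968e-04,
       -1.22411779e+00, -2.88070348e-01]), 'qd': array([-4.36086432e-05, -1.25557067e-03,  1.83910639e-03,  1.50786456e-03,
       -3.91203196e-04, -2.07016281e-03]), 'joint_efforts': array([-1.15743027e-03, -5.84674251e+01,  2.94060749e+01,  7.02609435e+00,
        1.02550132e-02, -4.69021541e-05]), 'eef_pos': array([0.21014913, 0.64093672, 0.22565543]), 'ee_rot': array([ 3.13996862e+00, -1.58904521e-04, -3.16862278e-01]), 'force': array([-0.20558511,  0.00697732,  0.38447058]), 'moment': array([-0.02554424,  0.02236926, -0.02273562]), 'width': 0.08729830019391152}
```

```bash
sed -i '1,2c import numpy as np, cv2\nfrom scipy.spatial.transform import Rotation as Ro\nfrom station import arm as _a\nclass A:\n    def __getattr__(s,n): return getattr(_a,n)\n    def get_calibration(s,n):\n        c=dict(_a.get_calibration(n)); c["rotation"]=Ro.from_euler("xyz",c["rotation"]).as_matrix(); return c\narm=A()' h.py
python3 - <<'E'
from h import *
np.set_printoptions(precision=4,suppress=True)
for cam in("top","side"):
    im,d=shot(cam,cam+"0"); np.save(cam+"0d.npy",d)
    for t in("track","latch_tab","latch_pivot","holder","tray"):
        for r in arm.landmark_of(t,cam)[:1]: print(cam,t,round(r["score"],2),w(r["point"],cam))
E
```

```text
top track 0.8 [0.5242 0.0547 0.0188]
top latch_tab 0.69 [0.4772 0.043  0.0536]
top latch_pivot 0.85 [0.5585 0.061  0.0514]
top holder 0.72 [ 0.5501 -0.0656  0.0226]
top tray 0.75 [ 0.6695 -0.1976  0.0198]
side track 0.94 [0.5231 0.0545 0.0222]
side latch_tab 0.87 [0.4757 0.0467 0.0514]
side latch_pivot 0.73 [0.5592 0.065  0.0493]
side holder 0.79 [ 0.5467 -0.0622  0.029 ]
side tray 0.56 [ 0.6692 -0.1915  0.0232]
```

View pics/side0.png

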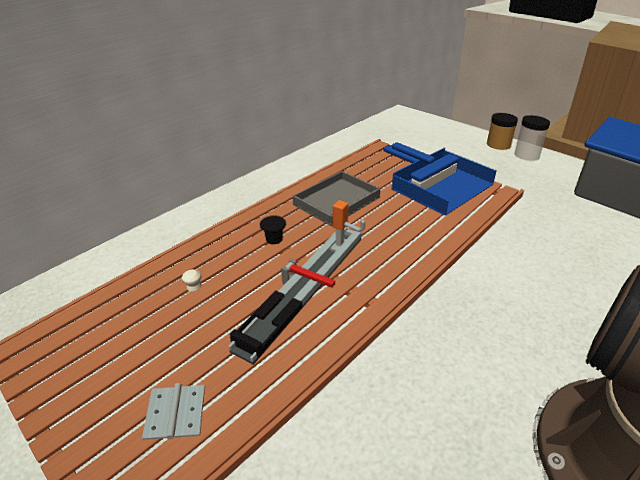

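Run:
```python
from h import *
np.set_printoptions(precision=4,suppress=True,linewidth=150)
im,d=shot("top","top1")
m=arm.cut_out("track","top")[0]["pixels"]
P,u,v=cloud(d,"top",m); 
s=(P[:,2]>.03)&(P[:,2]<.05); r=cv2.minAreaRect((P[s,:2]*1000).astype(np.float32)); print(r,cv2.boxPoints(r))
o=np.array([.5237,.0546]); L=cv2.fitLine((P[s,:2]*1000).astype(np.float32),cv2.DIST_HUBER,0,.01,.01).ravel(); print(L)
h=arm.cut_out("holder","top")[0]["pixels"];Q,_,_=cloud(d,"top",h);
t=Q[:,2]>.1;print("grip top",Q[t].mean(0),t.sum(),np.ptp(Q[t],0))
l=arm.cut_out("latch_tab","top")[0]["pixels"];Q,_,_=cloud(d,"top",l);print("latch",len(Q),Q.min(0),Q.max(0),Q.mean(0));print(cv2.fitLine((Q[:,:2]*1000).astype(np.float32),cv2.DIST_HUBER,0,.01,.01).ravel())
q=arm.cut_out("tray","top")[0]["pixels"];Q,_,_=cloud(d,"top",q);r=cv2.minAreaRect((Q[:,:2]*1000).astype(np.float32));print("tray",r,np.percentile(Q[:,2],[2,50,98]))
for n in("hinge","foot","knob","dustpan"):
  x=arm.search_frame(n,"top")
  if x: print(n,w(x[0]["point"],"top"),x[0]["score"])
yaw=np.arctan2(-L[0],L[1]); yaw=yaw if abs(yaw)<1.57 else yaw-np.pi*np.sign(yaw)
print("yaw",yaw)
A,u,v=cloud(d,"top"); R=np.array([[np.cos(yaw),np.sin(yaw)],[-np.sin(yaw),np.cos(yaw)]])
T=(A[:,:2]-o)@R.T*1000; z=A[:,2]*1000-20; g=im[v,u].mean(1)
for y in range(-180,215,5):
  row=[]
  for a,b in((-25,-12),(-6,6),(12,25)):
    k=(abs(T[:,1]-y)<3)&(T[:,0]>a)&(T[:,0]<b); row+= [round(float(np.median(z[k])),1) if k.any() else None, int(g[k].mean()) if k.any() else 0]
  if y<-150 or y>50: print(y,row)
a=cv2.resize(im[215:300,185:365],None,fx=4,fy=4,interpolation=cv2.INTER_CUBIC); cv2.imwrite("pics/top1c.png",a[:,:,::-1])
```

```text
((528.8499755859375, 60.879547119140625), (61.37486267089844, 346.60516357421875), 13.051958084106445) [[ 459.8176  222.7747]
 [ 538.093  -114.8762]
 [ 597.8823 -101.0156]
 [ 519.6069  236.6353]]
[  0.1696  -0.9855 524.6756  30.1075]
grip top [ 0.5465 -0.0627  0.1213] 136 [0.0575 0.0251 0.0293]
latch 256 [ 0.4696  0.0417 -0.0011] [0.5633 0.0705 0.0611] [0.516  0.0549 0.0544]
[  0.9769   0.2135 515.3619  54.744 ]
tray ((673.6971435546875, -190.98233032226562), (162.29302978515625, 131.07431030273438), 87.5993881225586) [0.0194 0.0247 0.0469]
hinge [0.4829 0.3507 0.027 ] 0.76
foot [0.6685 0.002  0.0628] 0.74
knob [0.6704 0.1884 0.0489] 0.58
dustpan [ 0.5318 -0.4171  0.0285] 0.72
yaw 0.17043185
-180 [0.4, 86, -1.2, 81, -0.0, 77]
-175 [-0.0, 88, -0.7, 85, 0.4, 78]
-170 [-0.3, 83, 0.2, 95, 1.8, 93]
-165 [1.3, 86, 17.2, 115, 18.7, 112]
-160 [2.2, 85, 15.2, 87, 18.1, 100]
-155 [2.2, 88, 7.5, 71, 18.1, 93]
55 [22.0, 42, 6.0, 43, 20.9, 57]
60 [21.8, 22, 5.8, 44, 22.4, 32]
65 [21.2, 23, 6.2, 44, 21.7, 29]
70 [22.6, 24, 5.9, 43, 22.1, 33]
75 [22.0, 23, 5.8, 44, 22.4, 27]
80 [22.5, 24, 6.4, 44, 
[... 186 characters left out ...]
, 31, 6.1, 42, 21.2, 29]
115 [16.1, 53, 6.2, 42, 21.1, 49]
120 [6.3, 58, 6.4, 44, 15.3, 64]
125 [6.6, 55, 6.6, 46, 13.8, 62]
130 [7.3, 53, 5.0, 45, 18.4, 61]
135 [6.5, 53, 5.4, 44, 15.5, 64]
140 [5.3, 55, 6.2, 44, 16.5, 70]
145 [6.3, 54, 5.4, 44, 14.3, 65]
150 [6.5, 54, 5.7, 44, 15.7, 65]
155 [7.7, 34, 6.8, 40, 16.3, 65]
160 [28.9, 18, 27.3, 18, 25.6, 41]
165 [31.6, 22, 31.2, 22, 30.3, 26]
170 [30.0, 25, 30.9, 22, 30.8, 32]
175 [8.7, 39, 6.0, 32, 12.6, 74]
180 [4.5, 57, 5.5, 51, 1.3, 80]
185 [-0.0, 75, 0.1, 77, 0.0, 80]
190 [0.8, 75, 0.5, 77, -1.0, 90]
195 [0.1, 78, 1.1, 77, -1.4, 100]
200 [-0.3, 78, -1.9, 78, -1.8, 100]
205 [-1.1, 84, -0.7, 76, -2.6, 112]
210 [-1.4, 84, 0.5, 75, -11.7, 113]
```

View pics/top1c.png

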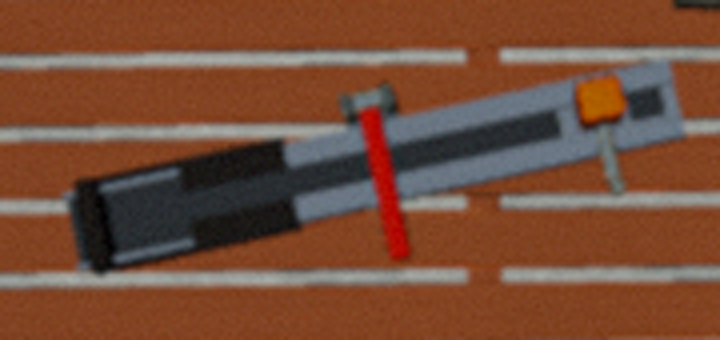

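Run:
```python
from h import *
np.set_printoptions(precision=4,suppress=True,linewidth=150)
d=np.load("top0d.npy"); A,u,v=cloud(d,"top"); o=np.array([.5237,.0546]); yaw=.22
R=lambda y:np.array([[np.cos(y),np.sin(y)],[-np.sin(y),np.cos(y)]])
T=(A[:,:2]-o)@R(yaw).T*1000; z=A[:,2]*1000-20
c=[]
for y in list(range(-165,-115,5))+list(range(-65,-20,5))+list(range(20,55,5))+list(range(65,115,5)):
  k=(abs(T[:,1]-y)<4)&(abs(T[:,0])<45)&(z>12)&(z<25)
  if k.sum()>5: c.append((y,T[k,0].min(),T[k,0].max()))
c=np.array(c); print(c[::4]); 
from scipy.stats import theilslopes
f=theilslopes(c[:,1:].mean(1),c[:,0]); print(f[:2]); y2=yaw-np.arctan(f[0]); o2=o+R(yaw).T@np.array([f[1],0])/1000
print("yaw",y2,"o",o2)
T=(A[:,:2]-o2)@R(y2).T*1000
for n,k in(("cheeks",(abs(T[:,0]-34)<12)&(abs(T[:,1])<20)&(z>30)),("latch",(abs(T[:,0]+20)<40)&(abs(T[:,1])<30)&(z>30)&(z<45)),("grip",(abs(T[:,0])<30)&(T[:,1]<-60)&(z>98)&(z<112)),("stop",(abs(T[:,0])<40)&(T[:,1]>100)&(z>26))):
  q=np.c_[T[k],z[k]]; print(n,k.sum(),np.percentile(q,[2,50,98],axis=0).ravel(),q.mean(0))
for y in range(98,186,4):
  k=(abs(T[:,1]-y)<3); print(y,[round(float(np.median(z[k&(abs(T[:,0]-x)<4)])),1) for x in(-16,-9,0,9,16)])
```

```text
[[-165.      -22.6556   21.8392]
 [-145.      -22.7129   21.8634]
 [-125.      -20.7605   21.8059]
 [ -55.      -21.9174   22.6899]
 [ -35.      -21.9989   22.8201]
 [  25.      -21.0376   23.8449]
 [  45.      -20.6093   23.6011]
 [  75.      -23.4952   27.752 ]
 [  95.      -24.5366   28.3888]]
(np.float64(0.010849323160353292), np.float64(1.1829185354115412))
yaw 0.20915110249295285 o [0.5249 0.0549]
cheeks 89 [ 22.8719 -12.0646  31.8442  32.2149   1.4544  36.6344  39.7205  16.175   41.4417] [32.17    1.7981 36.5591]
latch 192 [-54.7004  -3.973   31.6267 -18.0312   1.9303  36.4976  18.5489   7.7786  41.7254] [-18.0026   1.8397  36.6122]
grip 119 [ -10.8262 -131.5321   99.8124   -0.136  -119.8842  102.9327   10.1412 -109.0244  107.1244] [  -0.2318 -120.2847  103.3072]
stop 139 [-25.7071 157.6175  26.4247  -1.0699 163.5384  30.8433  24.4339 169.6969  34.834 ] [ -0.9154 162.7879  30.777 ]
98 [22.0, 19.8, 5.7, 10.4, 21.2]
102 [23.1, 20.8, 5.5, 19.6, 20.8]
106 [23.0, 23.1, 6.0, 14.3, 20.1]
110 [23.3, 21.3, 6.0, 10.8, 20.2]
114 [21.8, 19.8, 5.5, 14.1, 23.1]
118 [5.5, 6.3, 6.4, 6.3, 6.8]
122 [6.4, 5.8, 5.5, 6.3, 6.0]
126 [6.9, 7.3, 5.6, 6.9, 8.9]
130 [9.1, 8.2, 6.6, 6.2, 8.0]
134 [9.1, 4.3, 6.6, 6.4, 8.2]
138 [6.1, 6.1, 6.6, 6.5, 7.6]
142 [7.0, 5.4, 6.3, 7.4, 6.6]
146 [8.4, 4.2, 6.4, 6.3, 7.1]
150 [7.1, 5.3, 6.7, 7.0, 8.6]
154 [6.1, 4.6, 6.2, 7.2, 7.1]
158 [19.8, 21.5, 19.1, 17.5, 19.0]
162 [32.3, 30.7, 30.4, 31.2, 30.2]
166 [30.4, 31.0, 31.8, 30.7, 30.7]
170 [29.4, 31.4, 32.2, 30.9, 31.6]
174 [10.6, 3.8, 6.9, 7.0, 12.0]
178 [5.0, 4.6, 7.5, 7.2, 7.9]
182 [4.1, 2.7, 0.4, 0.2, 5.0]
```

Request:
drive_tool(
  targets=[
    [0.447, -0.99, -0.1, 0, 0, 0.335],
    [0.447, -0.99, -0.1, 0, 0, 0.335],
    [0.447, -0.99, -0.1, 0, 0, 0.335],
    [0.447, -0.99, -0.1, 0, 0, 0.335],
    [0.447, -0.99, -0.1, 0, 0, 0.335],
  ],
  claw=1,
)

```text
t: 1.72
eef_pos: [0.3002, 0.4421, 0.2066]
ee_rot: [-3.141, -0.0, -0.14]
force: [1.0, -0.1, 0.4]
width: 0.0876
```

Request:
drive_tool(
  targets=[
    [0.447, -0.99, -0.1, 0, 0, 0.335],
    [0.447, -0.99, -0.1, 0, 0, 0.335],
    [0.447, -0.99, -0.1, 0, 0, 0.335],
    [0.447, -0.99, -0.1, 0, 0, 0.335],
    [0.447, -0.99, -0.1, 0, 0, 0.335],
  ],
)

```text
t: 2.35
eef_pos: [0.3895, 0.2442, 0.1868]
ee_rot: [-3.141, -0.001, 0.036]
force: [1.0, 0.6, -0.2]
width: 0.0879
```

Request:
drive_tool(
  targets=[
    [0.447, -0.99, -0.1, 0, 0, 0.335],
    [0.447, -0.99, -0.1, 0, 0, 0.335],
    [0.447, -0.99, -0.1, 0, 0, 0.335],
    [0.447, -0.99, -0.1, 0, 0, 0.335],
    [0.447, -0.99, -0.1, 0, 0, 0.335],
  ],
)

```text
t: 2.98
eef_pos: [0.4791, 0.0461, 0.1668]
ee_rot: [-3.141, -0.001, 0.211]
force: [0.6, 0.7, 0.5]
width: 0.0875
```

Request:
drive_tool(
  targets=[
    [-0.03, 0.02, -0.9, 0, 0, 0],
    [0, 0, -0.9, 0, 0, 0],
    [0, 0, -0.85, 0, 0, 0],
    [0, 0, -0.55, 0, 0, 0],
    [0, 0, 0, 0, 0, 0],
  ],
)

```text
t: 3.6
eef_pos: [0.4763, 0.0476, 0.0374]
ee_rot: [3.141, 0.003, 0.209]
force: [-0.1, 0.3, 0.1]
width: 0.0875
```

Run:
```python
from h import *
im,d=shot("side","side1"); cv2.imwrite("pics/side1c.png",cv2.resize(im[150:400,180:460],None,fx=2.5,fy=2.3)[:,:,::-1])
for t in("latch_tab","latch_pivot","track"):
  for r in arm.landmark_of(t,"side")[:1]: print(t,r["score"],w(r["point"],"side"))
```

```text
latch_pivot 0.31 [0.66740171 0.18744998 0.0232723 ]
track 0.78 [0.52478129 0.05620221 0.0226985 ]
```

View pics/side1c.png

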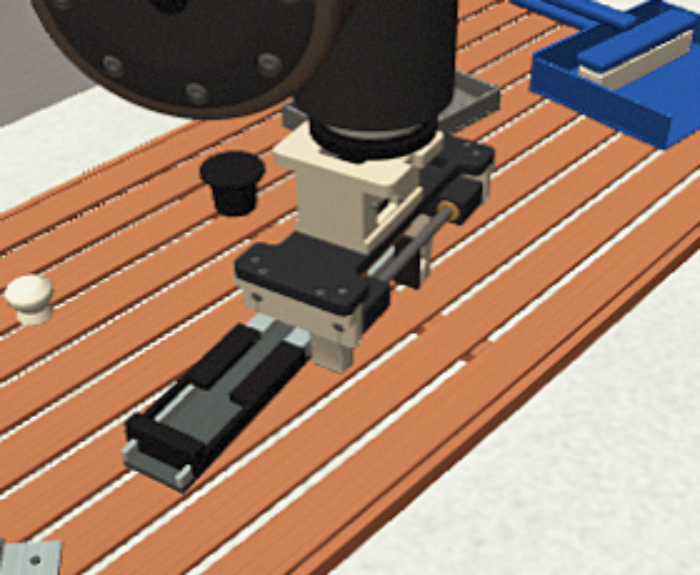

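Request:
drive_tool(
  targets=[
    [0, 0, 0, 0, 0, 0],
    [0, 0, 0, 0, 0, 0],
    [0, 0, 0, 0, 0, 0],
    [0, 0, 0, 0, 0, 0],
    [0, 0, 0, 0, 0, 0],
  ],
  claw=0,
  newtons=8,
)

```text
t: 4.42
eef_pos: [0.4773, 0.0482, 0.0385]
ee_rot: [3.142, 0.0, 0.209]
force: [0.1, 0.1, 0.7]
width: 0.0429
```

Run:
```python
import numpy as np
# steps for arc: theta 0->1.78 in 15 rows
th=np.linspace(0,1.75,11); X=34-82*np.cos(th)+2*np.sin(th); Z=30+82*np.sin(th)+2*np.cos(th)
dX=np.diff(X)/40; dZ=np.diff(Z)/40
for a,b in zip(dX,dZ): print([round(a*np.cos(.209),3),round(a*np.sin(.209),3),round(b,3)])
```

```text
[np.float64(0.039), np.float64(0.008), np.float64(0.356)]
[np.float64(0.099), np.float64(0.021), np.float64(0.344)]
[np.float64(0.156), np.float64(0.033), np.float64(0.321)]
[np.float64(0.208), np.float64(0.044), np.float64(0.288)]
[np.float64(0.254), np.float64(0.054), np.float64(0.247)]
[np.float64(0.293), np.float64(0.062), np.float64(0.198)]
[np.float64(0.322), np.float64(0.068), np.float64(0.143)]
[np.float64(0.341), np.float64(0.072), np.float64(0.083)]
[np.float64(0.35), np.float64(0.074), np.float64(0.021)]
[np.float64(0.348), np.float64(0.074), np.float64(-0.042)]
```

Request:
drive_tool(
  targets=[
    [0, 0, -0.12, 0, 0, 0],
    [0, 0, 0, 0, 0, 0],
    [0, 0, 0, 0, 0, 0],
    [0, 0, 0, 0, 0, 0],
    [0, 0, 0, 0, 0, 0],
  ],
)

```text
t: 5.05
eef_pos: [0.4773, 0.0474, 0.0338]
ee_rot: [3.141, 0.001, 0.21]
force: [2.5, -6.2, -1.7]
width: 0.0122
```

Request:
drive_tool(
  targets=[
    [0.04, -0.02, 0.356, 0, 0, 0],
    [0.1, 0.02, 0.344, 0, 0, 0],
    [0.156, 0.033, 0.321, 0, 0, 0],
    [0.208, 0.044, 0.288, 0, 0, 0],
    [0.254, 0.054, 0.247, 0, 0, 0],
  ],
)

```text
t: 5.68
eef_pos: [0.508, 0.0535, 0.0966]
ee_rot: [-3.142, 0.0, 0.209]
force: [1.0, 0.0, -3.1]
width: 0.0118
```

Request:
drive_tool(
  targets=[
    [0.293, 0.062, 0.198, 0, 0, 0],
    [0.322, 0.068, 0.143, 0, 0, 0],
    [0.341, 0.072, 0.083, 0, 0, 0],
    [0.35, 0.074, 0.021, 0, 0, 0],
    [0.348, 0.074, -0.042, 0, 0, 0],
  ],
)

```text
t: 6.3
eef_pos: [0.5746, 0.0676, 0.1119]
ee_rot: [3.142, 0.0, 0.209]
force: [-9.4, -0.9, 5.5]
width: 0.0122
```

Request:
drive_tool(
  targets=[
    [0.1, 0.02, -0.02, 0, 0, 0],
    [0, 0, 0, 0, 0, 0],
  ],
)

```text
t: 6.55
eef_pos: [0.5774, 0.0682, 0.1107]
ee_rot: [3.142, 0.002, 0.209]
force: [-4.0, 0.8, 1.8]
width: 0.012
```

Request:
drive_tool(
  targets=[
    [0, 0, 0, 0, 0, 0],
    [0, 0, 0, 0, 0, 0],
    [0, 0, 0.7, 0, 0, 0],
    [0, 0, 0.9, 0, 0, 0],
    [0, 0, 0.6, 0, 0, 0],
  ],
  claw=0.8,
)

```text
t: 7.18
eef_pos: [0.5787, 0.0684, 0.2013]
ee_rot: [-3.142, -0.003, 0.21]
force: [0.1, 0.3, 0.5]
width: 0.0563
```

Request:
drive_tool(
  targets=[
    [-0.13, -0.65, 0, 0, 0, 0],
    [-0.14, -0.66, 0, 0, 0, 0],
    [-0.14, -0.66, 0, 0, 0, 0],
    [-0.14, -0.66, 0, 0, 0, 0],
    [-0.14, -0.66, 0, 0, 0, 0],
  ],
)

```text
t: 7.8
eef_pos: [0.5503, -0.0642, 0.1996]
ee_rot: [3.141, -0.001, 0.21]
force: [0.8, -0.5, 0.1]
width: 0.07
```

Run:
```python
from h import *
im,d=shot("side","side2"); cv2.imwrite("pics/side2c.png",cv2.resize(im[150:400,180:460],None,fx=2.5,fy=2.3)[:,:,::-1])
for t in("latch_tab","holder"):
  for r in arm.landmark_of(t,"side")[:1]: print(t,r["score"],w(r["point"],"side"))
m=arm.cut_out("latch","side")
if m:
  P,_,_=cloud(d,"side",m[0]["pixels"]); T=P-[.5246,.0567,.02]; c,s=np.cos(.209),np.sin(.209)
  q=np.c_[T[:,0]*c+T[:,1]*s,-T[:,0]*s+T[:,1]*c,T[:,2]]*1000; q=q[(abs(q[:,1])<12)&(q[:,2]>45)]; print(len(q),np.percentile(q,[2,50,98],axis=0)); print(cv2.fitLine(q[:,[0,2]].astype(np.float32),cv2.DIST_HUBER,0,.01,.01).ravel())
```

```text
latch_tab 0.63 [0.57303633 0.06764702 0.12717859]
holder 0.7 [ 0.54955656 -0.06392576  0.02938926]
307 [[ 34.20402075  -4.98556391  46.4821871 ]
 [ 42.56893866   3.79443257  86.48029511]
 [ 52.20106175   6.47262728 119.50776957]]
[ 0.16617101  0.986097   41.372936   84.08679   ]
```

View pics/side2c.png

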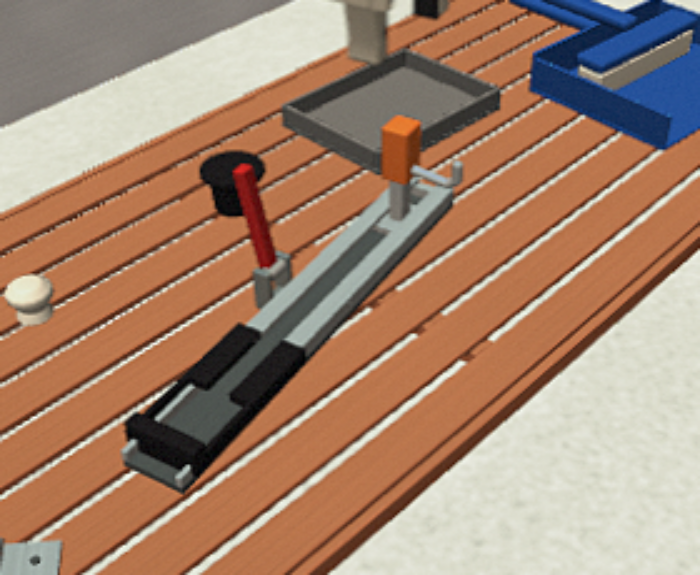

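Request:
drive_tool(
  targets=[
    [-0.01, 0.02, -0.75, 0, 0, 0],
    [0, 0, -0.75, 0, 0, 0],
    [0, 0, -0.7, 0, 0, 0],
    [0, 0, -0.45, 0, 0, 0],
    [0, 0, 0, 0, 0, 0],
  ],
)

```text
t: 8.62
eef_pos: [0.5492, -0.062, 0.0921]
ee_rot: [3.142, 0.003, 0.21]
force: [0.3, -0.1, 0.4]
width: 0.0699
```

Request:
drive_tool(
  targets=[
    [0, 0, 0, 0, 0, 0],
    [0, 0, 0, 0, 0, 0],
    [0, 0, 0, 0, 0, 0],
    [0, 0, 0, 0, 0, 0],
    [0, 0, 0, 0, 0, 0],
  ],
  claw=0,
  newtons=15,
)

```text
t: 9.25
eef_pos: [0.5498, -0.0626, 0.0935]
ee_rot: [3.142, -0.0, 0.209]
force: [0.3, -0.8, -0.3]
width: 0.0254
```

Request:
drive_tool(
  targets=[
    [0, 0, 0, 0, 0, 0],
    [0, 0, 0, 0, 0, 0],
    [0, 0, 0, 0, 0, 0],
  ],
)

```text
t: 9.62
eef_pos: [0.5498, -0.0626, 0.0934]
ee_rot: [3.142, -0.0, 0.209]
force: [0.1, -0.4, 1.2]
width: 0.024
```

Request:
drive_tool(
  targets=[
    [-0.104, 0.489, 0, 0, 0, 0],
    [-0.104, 0.489, 0, 0, 0, 0],
    [-0.104, 0.489, 0, 0, 0, 0],
    [-0.104, 0.489, 0, 0, 0, 0],
  ],
)

```text
t: 10.12
eef_pos: [0.5332, 0.016, 0.0935]
ee_rot: [3.141, -0.0, 0.209]
force: [0.6, -4.9, 1.7]
width: 0.024
```

Request:
drive_tool(
  targets=[
    [-0.104, 0.489, 0, 0, 0, 0],
    [-0.104, 0.489, 0, 0, 0, 0],
    [-0.104, 0.489, 0, 0, 0, 0],
  ],
)

```text
t: 10.5
eef_pos: [0.5206, 0.0747, 0.0935]
ee_rot: [3.141, -0.0, 0.21]
force: [1.4, -4.9, 3.0]
width: 0.0238
```

Request:
drive_tool(
  targets=[
    [-0.104, 0.489, 0, 0, 0, 0],
    [-0.104, 0.489, 0, 0, 0, 0],
    [-0.104, 0.489, 0, 0, 0, 0],
  ],
)

```text
t: 10.88
eef_pos: [0.5081, 0.1334, 0.0934]
ee_rot: [3.141, -0.0, 0.21]
force: [0.7, -1.0, -0.9]
width: 0.0237
```

Request:
drive_tool(
  targets=[
    [-0.104, 0.489, 0, 0, 0, 0],
    [-0.104, 0.489, 0, 0, 0, 0],
    [0, 0, 0, 0, 0, 0],
  ],
)

```text
t: 11.25
eef_pos: [0.5, 0.174, 0.0934]
ee_rot: [-3.141, -0.001, 0.211]
force: [-0.1, 1.6, 3.3]
width: 0.0241
```

Request:
drive_tool(
  targets=[
    [-0.026, 0.122, 0, 0, 0, 0],
    [-0.026, 0.122, 0, 0, 0, 0],
    [0, 0, 0, 0, 0, 0],
  ],
)

```text
t: 11.62
eef_pos: [0.4977, 0.1819, 0.0934]
ee_rot: [-3.141, 0.0, 0.209]
force: [-1.0, -1.6, 6.3]
width: 0.0241
```

Request:
drive_tool(
  targets=[
    [-0.0156, 0.0734, 0, 0, 0, 0],
    [0, 0, 0, 0, 0, 0],
  ],
)

```text
t: 11.88
eef_pos: [0.4972, 0.1849, 0.0934]
ee_rot: [-3.141, -0.0, 0.209]
force: [0.0, -1.1, 4.8]
width: 0.0236
```

Request:
drive_tool(
  targets=[
    [-0.0104, 0.049, 0.01, 0, 0, 0],
    [0, 0, 0, 0, 0, 0],
  ],
)

```text
t: 12.12
eef_pos: [0.4965, 0.1869, 0.0934]
ee_rot: [-3.141, 0.0, 0.209]
force: [-0.2, -0.0, 0.4]
width: 0.0237
```

Request:
drive_tool(
  targets=[
    [-0.0104, 0.049, 0, 0, 0, 0],
    [0, 0, 0, 0, 0, 0],
  ],
)

```text
t: 12.38
eef_pos: [0.4961, 0.1889, 0.0935]
ee_rot: [-3.142, 0.0, 0.209]
force: [-1.0, -0.6, -0.4]
width: 0.0238
```

Run:
```python
from h import *
im,d=shot("side","side3"); cv2.imwrite("pics/side3c.png",cv2.resize(im[240:380,200:360],None,fx=5,fy=4,interpolation=cv2.INTER_CUBIC)[:,:,::-1])
s=arm.get_state();print(s["force"],s["moment"])
```

```text
[-0.38022567  0.61903133 -1.24443507] [-0.03395858  0.10183304  0.02788427]
```

View pics/side3c.png

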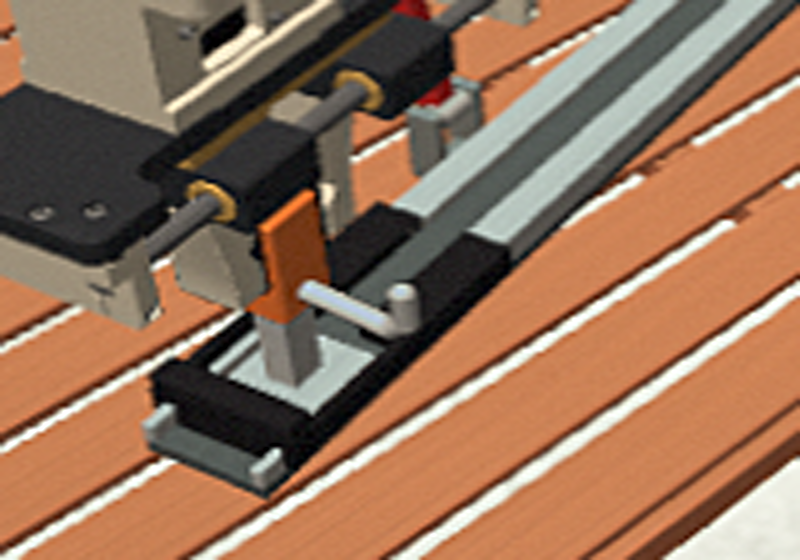

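Request:
drive_tool(
  targets=[
    [-0.0104, 0.049, 0, 0, 0, 0],
    [0, 0, 0, 0, 0, 0],
  ],
)

```text
t: 12.68
eef_pos: [0.4957, 0.1909, 0.0935]
ee_rot: [-3.142, 0.0, 0.209]
force: [0.6, 0.3, -1.7]
width: 0.024
```

Request:
drive_tool(
  targets=[
    [-0.0104, 0.049, 0, 0, 0, 0],
    [0, 0, 0, 0, 0, 0],
  ],
)

```text
t: 12.92
eef_pos: [0.4954, 0.1922, 0.0936]
ee_rot: [3.141, 0.001, 0.21]
force: [1.0, -3.7, -1.0]
width: 0.0241
```

Request:
drive_tool(
  targets=[
    [0.013, -0.061, 0, 0, 0, 0],
    [0, 0, 0, 0, 0, 0],
  ],
)

```text
t: 13.18
eef_pos: [0.4961, 0.1904, 0.0938]
ee_rot: [-3.141, -0.0, 0.209]
force: [0.1, -0.6, -1.7]
width: 0.024
```

Request:
drive_tool(
  targets=[
    [0, 0, 0.05, 0, 0, 0],
    [0, 0, 0.05, 0, 0, 0],
    [0, 0, 0.08, 0, 0, 0],
  ],
)

```text
t: 13.55
eef_pos: [0.496, 0.1903, 0.1011]
ee_rot: [-3.142, -0.0, 0.209]
force: [0.4, 0.7, -2.9]
width: 0.0238
```

Request:
drive_tool(
  targets=[
    [0, 0, 0.3, 0, 0, 0],
    [0, 0, 0.7, 0, 0, 0],
    [0, 0, 0.9, 0, 0, 0],
    [0, 0, 0.9, 0, 0, 0],
    [0, 0, 0.6, 0, 0, 0],
  ],
)

```text
t: 14.18
eef_pos: [0.4964, 0.1905, 0.2398]
ee_rot: [-3.14, -0.003, 0.21]
force: [0.9, 0.5, -1.6]
width: 0.024
```

Request:
drive_tool(
  targets=[
    [0.367, -0.794, 0, 0, 0, 0],
    [0.367, -0.794, 0, 0, 0, 0],
    [0.367, -0.794, 0, 0, 0, 0],
    [0.367, -0.794, 0, 0, 0, 0],
    [0.367, -0.794, 0, 0, 0, 0],
  ],
)

```text
t: 14.8
eef_pos: [0.5698, 0.0304, 0.2379]
ee_rot: [-3.141, -0.001, 0.21]
force: [-0.1, -1.2, -0.8]
width: 0.0241
```

Request:
drive_tool(
  targets=[
    [0.367, -0.794, 0, 0, 0, 0],
    [0.367, -0.794, 0, 0, 0, 0],
    [0.367, -0.794, 0, 0, 0, 0],
    [0.367, -0.794, 0, 0, 0, 0],
    [0.367, -0.794, 0, 0, 0, 0],
  ],
)

```text
t: 15.42
eef_pos: [0.6432, -0.1285, 0.2378]
ee_rot: [3.141, -0.001, 0.209]
force: [0.7, 0.0, -2.2]
width: 0.0243
```

Request:
drive_tool(
  targets=[
    [0.367, -0.794, 0, 0, 0, 0],
    [0.367, -0.794, 0, 0, 0, 0],
    [0, 0, -0.6, 0, 0, 0],
    [0, 0, -0.8, 0, 0, 0],
    [0, 0, -0.8, 0, 0, 0],
  ],
)

```text
t: 16.05
eef_pos: [0.6722, -0.1911, 0.1489]
ee_rot: [3.141, -0.001, 0.209]
force: [0.2, 0.3, -1.8]
width: 0.0239
```

Down from 0.150 to about 0.096, then creep.

Request:
drive_tool(
  targets=[
    [0, 0, -0.6, 0, 0, 0],
    [0, 0, -0.5, 0, 0, 0],
    [0, 0, -0.15, 0, 0, 0],
    [0, 0, 0, 0, 0, 0],
  ],
)

```text
t: 16.55
eef_pos: [0.6723, -0.1909, 0.0994]
ee_rot: [3.141, -0.0, 0.21]
force: [0.3, -0.5, -2.0]
width: 0.0241
```

Request:
drive_tool(
  targets=[
    [0, 0, -0.05, 0, 0, 0],
    [0, 0, 0, 0, 0, 0],
  ],
)

```text
t: 16.8
eef_pos: [0.6725, -0.1909, 0.0977]
ee_rot: [3.141, -0.001, 0.209]
force: [-0.4, 0.2, -1.4]
width: 0.0239
```

Request:
drive_tool(
  targets=[
    [0, 0, -0.05, 0, 0, 0],
    [0, 0, -0.05, 0, 0, 0],
    [0, 0, 0, 0, 0, 0],
  ],
)

```text
t: 17.18
eef_pos: [0.672, -0.1908, 0.0927]
ee_rot: [-3.141, 0.0, 0.209]
force: [0.9, -0.7, -1.8]
width: 0.0239
```

Request:
drive_tool(
  targets=[
    [0, 0, -0.025, 0, 0, 0],
    [0, 0, 0, 0, 0, 0],
  ],
)

```text
t: 17.42
eef_pos: [0.6722, -0.1909, 0.0918]
ee_rot: [-3.142, 0.0, 0.209]
force: [0.3, -0.2, -1.7]
width: 0.0239
```

Request:
drive_tool(
  targets=[
    [0, 0, -0.025, 0, 0, 0],
    [0, 0, 0, 0, 0, 0],
  ],
)

```text
t: 17.68
eef_pos: [0.6723, -0.1909, 0.0915]
ee_rot: [3.141, -0.001, 0.21]
force: [-1.2, 0.8, 3.2]
width: 0.0237
```

Request:
drive_tool(
  targets=[
    [0, 0, -0.02, 0, 0, 0],
    [0, 0, 0, 0, 0, 0],
  ],
)

```text
t: 17.92
eef_pos: [0.6724, -0.1909, 0.0914]
ee_rot: [3.141, -0.001, 0.21]
force: [-2.7, 2.4, 7.5]
width: 0.0235
```

Request:
drive_tool(
  targets=[
    [0, 0, 0.02, 0, 0, 0],
    [0, 0, 0, 0, 0, 0],
  ],
)

```text
t: 18.18
eef_pos: [0.6724, -0.191, 0.0915]
ee_rot: [3.141, -0.001, 0.21]
force: [-1.8, 0.1, 5.2]
width: 0.0242
```

Request:
drive_tool(
  targets=[
    [0, 0, 0, 0, 0, 0],
    [0, 0, 0, 0, 0, 0],
    [0, 0, 0, 0, 0, 0],
    [0, 0, 0, 0, 0, 0],
    [0, 0, 0.3, 0, 0, 0],
  ],
  claw=0.8,
)

```text
t: 18.8
eef_pos: [0.6714, -0.1908, 0.1022]
ee_rot: [-3.141, 0.002, 0.209]
force: [-0.2, 0.4, 0.1]
width: 0.0672
```

Request:
drive_tool(
  targets=[
    [0, 0, 0.7, 0, 0, 0],
    [0, 0, 0.9, 0, 0, 0],
    [0, 0, 0.9, 0, 0, 0],
    [-0.33, 0.9, 0, 0, 0, 0],
    [-0.33, 0.9, 0, 0, 0, 0],
  ],
)

```text
t: 19.42
eef_pos: [0.6457, -0.1185, 0.2044]
ee_rot: [3.141, -0.002, 0.208]
force: [-0.1, 0.9, -0.3]
width: 0.07
```

Request:
drive_tool(
  targets=[
    [-0.33, 0.9, 0, 0, 0, 0],
    [-0.33, 0.9, 0, 0, 0, 0],
    [-0.33, 0.9, 0, 0, 0, 0],
    [-0.33, 0.9, 0, 0, 0, 0],
    [-0.3, 0.9, 0, 0, 0, 0],
  ],
)

```text
t: 20.05
eef_pos: [0.5807, 0.0623, 0.2042]
ee_rot: [-3.141, -0.002, 0.21]
force: [1.0, 0.1, -0.1]
width: 0.0702
```

Request:
drive_tool(
  targets=[
    [-0.07, 0.15, -0.3, 0, 0, 0],
    [0, 0, -0.7, 0, 0, 0],
    [0, 0, -0.7, 0, 0, 0],
    [0, 0, -0.63, 0, 0, 0],
    [0, 0, 0, 0, 0, 0],
  ],
)

```text
t: 20.68
eef_pos: [0.5769, 0.0661, 0.1081]
ee_rot: [3.141, 0.004, 0.209]
force: [0.1, -0.6, 0.5]
width: 0.0706
```

Request:
drive_tool(
  targets=[
    [0, 0, 0, 0, 0, 0],
    [0, 0, 0, 0, 0, 0],
    [0, 0, 0, 0, 0, 0],
    [0, 0, 0, 0, 0, 0],
    [0, 0, 0, 0, 0, 0],
  ],
  claw=0,
  newtons=8,
)

```text
t: 21.3
eef_pos: [0.5782, 0.0672, 0.1099]
ee_rot: [-3.142, -0.0, 0.21]
force: [0.7, -0.6, -0.7]
width: 0.0256
```

Request:
drive_tool(
  targets=[
    [0, 0, 0, 0, 0, 0],
    [0, 0, 0, 0, 0, 0],
    [0, 0, 0, 0, 0, 0],
    [0, 0, 0, 0, 0, 0],
  ],
)

```text
t: 21.8
eef_pos: [0.5781, 0.0681, 0.1098]
ee_rot: [-3.14, -0.0, 0.21]
force: [-1.6, 5.2, 2.3]
width: 0.0117
```

Pinched. Reverse the arc.

Request:
drive_tool(
  targets=[
    [-0.348, -0.055, 0.042, 0, 0, 0],
    [-0.35, -0.074, -0.021, 0, 0, 0],
    [-0.341, -0.072, -0.083, 0, 0, 0],
    [-0.322, -0.068, -0.143, 0, 0, 0],
    [-0.293, -0.062, -0.198, 0, 0, 0],
  ],
)

```text
t: 22.42
eef_pos: [0.5112, 0.054, 0.0934]
ee_rot: [-3.141, -0.001, 0.21]
force: [1.0, 6.3, -1.2]
width: 0.012
```

Request:
drive_tool(
  targets=[
    [-0.254, -0.054, -0.247, 0, 0, 0],
    [-0.208, -0.044, -0.288, 0, 0, 0],
    [-0.156, -0.033, -0.321, 0, 0, 0],
    [-0.1, -0.02, -0.344, 0, 0, 0],
    [-0.05, -0.01, -0.34, 0, 0, 0],
  ],
)

```text
t: 23.05
eef_pos: [0.4817, 0.0477, 0.0319]
ee_rot: [-3.142, -0.002, 0.21]
force: [0.7, 4.4, 11.1]
width: 0.0121
```

Request:
drive_tool(
  targets=[
    [0, 0, 0, 0, 0, 0],
    [0, 0, 0, 0, 0, 0],
    [0, 0, 0, 0, 0, 0],
    [0, 0, 0, 0, 0, 0],
    [0, 0, 0.7, 0, 0, 0],
  ],
  claw=0.6,
)

```text
t: 23.68
eef_pos: [0.4798, 0.0467, 0.0589]
ee_rot: [3.141, 0.004, 0.209]
force: [1.0, 0.3, -0.3]
width: 0.0515
```

Request:
drive_tool(
  targets=[
    [0, 0, 0.9, 0, 0, 0],
    [0, 0, 0.9, 0, 0, 0],
    [0, 0, 0.9, 0, 0, 0],
    [-0.2, 0.9, 0, 0, 0, 0],
    [-0.2, 0.9, 0, 0, 0, 0],
  ],
)

```text
t: 24.3
eef_pos: [0.4652, 0.12, 0.1688]
ee_rot: [-3.141, -0.001, 0.208]
force: [0.3, -0.3, -0.1]
width: 0.0525
```

Request:
drive_tool(
  targets=[
    [-0.2, 0.9, 0.2, 0, 0, 0],
    [-0.2, 0.9, 0.2, 0, 0, 0],
    [-0.2, 0.9, 0.2, 0, 0, 0],
    [-0.2, 0.9, 0, 0, 0, 0],
    [0, 0, 0, 0, 0, 0],
  ],
)

```text
t: 24.92
eef_pos: [0.4329, 0.2653, 0.1921]
ee_rot: [-3.141, -0.0, 0.212]
force: [-0.8, -1.1, 0.3]
width: 0.0529
```

Run:
```python
from h import *
np.set_printoptions(precision=4,suppress=True)
im,d=shot("top","top4")
m=arm.cut_out("latch","top")
R=Ro.from_euler("z",.209).as_matrix()
if m:
  P,_,_=cloud(d,"top",m[0]["pixels"]); q=(P-[.5246,.0567,.02])@R*1000; q=q[(q[:,0]<20)&(q[:,2]>15)&(q[:,2]<60)]; print(len(q),np.percentile(q,[2,50,98],axis=0)); 
  print(np.polyfit(q[:,0],q[:,2],1))
for t in("latch_tab","holder","tray","hinge","foot","knob","dustpan"):
  for r in arm.landmark_of(t,"top")[:1]: print(t,round(r["score"],2),w(r["point"],"top"))
for n in("hinge","foot","knob","dustpan"):
  x=arm.search_frame(n,"top")
  if x: print(n,w(x[0]["point"],"top"))
b,_=shot("side","side4")
cv2.imwrite("pics/fin.png",np.vstack([cv2.resize(im[120:320,80:560],(720,300)),cv2.resize(b[120:400,150:550],(430,300),)[:, :, :] if 0 else cv2.copyMakeBorder(cv2.resize(b[130:380,200:560],(432,300)),0,0,0,288,0)])[:,:,::-1])
```

```text
189 [[-52.0357  -5.7877  20.417 ]
 [-16.4534  -0.1804  36.7861]
 [ 18.0848   6.1349  41.1894]]
[-0.019  35.8192]
latch_tab 0.76 [0.4774 0.0438 0.0494]
tray 0.93 [ 0.6697 -0.1963  0.0186]
hinge 0.65 [0.482  0.355  0.0216]
foot 0.85 [0.6682 0.0034 0.0226]
knob 0.44 [0.6706 0.1894 0.0175]
dustpan 0.34 [0.4774 0.0415 0.0511]
hinge [0.5014 0.3467 0.025 ]
foot [0.6688 0.0023 0.0644]
knob [0.6715 0.1867 0.0464]
dustpan [ 0.532  -0.4206  0.0264]
```

View pics/fin.png

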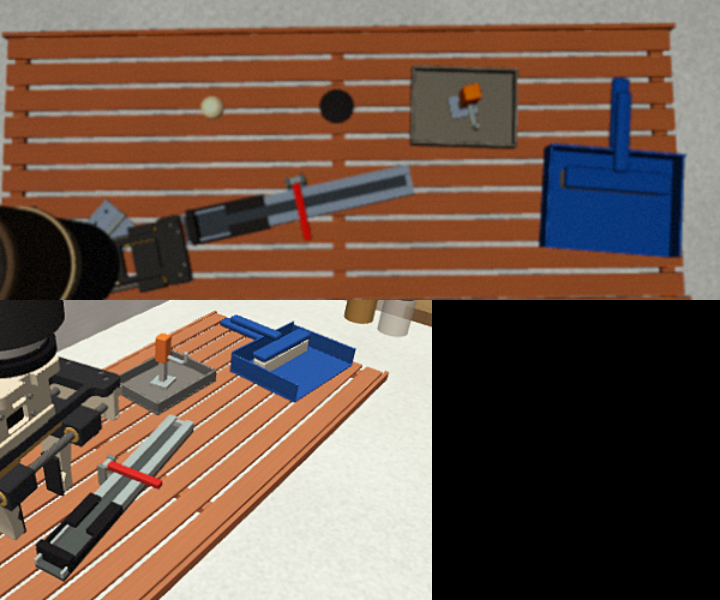

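```bash
python3 -c "
from station import arm
print(arm.job_done())"
```

```text
the job is handed in; nothing more can be done
None
```

I did the whole task in the order asked and handed it in at about 25 s of robot time.

- **Latch up:** I pinched the latch at its tab and swung it to its stop. The camera then measured 1.74 rad.
- **Holder out:** I slid the holder along the track until it just touched the stop block (about 4 N) and backed off 2 mm. It lifted out freely, with only its weight of about 2 N showing.
- **Holder in tray:** I set it near the middle of the tray and let go. The last picture shows it upright.
- **Latch down:** I swung the latch back and pressed it onto its lower stop at about 11 N. The last image measured its slope within 0.02 rad of flat, with the top at about 37 mm.

The foot, knob and dustpan measured the same as at the start, to within a few millimetres. Three of the last checks did not fully settle:

- **Hinge:** the arm partly hid it in the last picture. Its visible-surface point read about 20 mm off, but its origin read (0.482, 0.355), close to its first measured position. The arm stayed well above it.
- **Dustpan:** one landmark reading (score 0.34) was false, as it fell on the latch.
- **Holder:** the network did not report it in the last top view, so I judged "upright" from the picture alone.

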